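Turn the deep lock of the herb store's strongbox with the long T-key

ROBOT

A 6-joint arm with a two-finger parallel gripper is mounted at the origin on the work surface. World frame = base frame: x ahead of the robot, y to its left, z up, the work surface at z = 0. Lengths are in m, angles in rad, forces in N, time in s.
With the tool pointing down it reaches from about 0.25 to 0.775 m from the base axis. Payload 4 kg.
Tool frame: the origin (TCP) lies at the very end of the fingers, on their centre line; the grasp point (between the pads) lies 19 mm behind it (robot.tcp_to_grasp is the distance from the TCP to the grasp point, in m); z points along the fingers, y is the line along which they close (so a half turn about z gives the same grasp; the last joint's range is limited). The gripper opens to 94 mm and grips with 3 to 60 N. Pads are 16 mm wide; open, the fingers measure 119 mm over their backs; the gripper's body (75 mm by 177 mm) begins 78 mm behind the grasp point.
Start: joints at [-1.212, 0.087, 1.371, -0, 1.684, -0.103], TCP at [0.245, -0.492, 0.206] pointing down, gripper open.
Joint ranges: [-3.1, 3.1], [-0.76, 2.03], [0.27, 2.55], [-1.08, 4.22], [0.17, 2.65], [-2.57, 2.57]. Speed limits (rad/s): [2.79, 2.79, 3.14, 3.14, 3.14, 3.14].

INTERFACE

Orientations are given as [roll, pitch, yaw] about the fixed x, y, z axes, in that order (R = Rz(yaw) Ry(pitch) Rx(roll)).
In Python, from bench import robot gives the robot as it stands.
- The arm moves only by the shell command python3 nudge.py, which reads ROWS from standard input. ROWS is a JSON list of rows, 1 to 20 of them, each an object with the fields jaw (the finger opening in m), dx, dy, dz (the shift in fractions of the full range, 1 being 0.2 m), turn (a turn about the tool's z in a scale on which 1.0 is pi/2 rad); a field left out counts as zero (the opening has to be given); each row shifts and turns the commanded pose from where the row before left it, along the tool's axes as they then stand; what a row does not reach is not made up. A row lasts 1/12 s, in which the tool goes at most 0.0417 m and 0.125 rad, less where a joint would pass 70% of its speed; a pose out of reach is approached as far as the arm can. The fingers move at their own pace and stop on an object; the grip force is fixed at half the most. Time passes only in rows, so rows that do not move let the fingers close. It prints the time, the measured TCP pose, the force, the opening and the grip force at its end. A shift or turn number past 1, either way, is cut back to 1. Input that does not fit is refused with a message, and nothing moves.
- robot.get_obs(): the state, without advancing time (a new reading comes with each control period).
- robot.snapshot(name): name is "scene" or "top"; returns a dict with "color" (480x640x3 uint8, blue, green, red), "fx", "fy", "cx", "cy" (pixels), "k1" (the pictures are not rectified: a ray, as slopes to the right and down, at radius r is drawn at 1 + k1 r^2 times it, then the intrinsics apply), "extrinsics" (4x4, takes a point from world to camera coordinates). Camera axes: x right, y down, z forward; pixel columns grow to the right and rows downward; lengths in m; the calibration is good to about 2 mm. A picture is of the moment at which its call begins. There is no depth.
- robot.close_job(): hands the job in; it is judged then, once.
The state is a dict: "time": time; "joint_positions": joint angles; "qvel": joint speeds; "joint_torque": joint torques, N m; "tool_pos": TCP position; "ee_rot": TCP orientation; "wrist_force": force on the tool from outside, world axes, zero at the start; "wrist_torque": the same for the moment, N m; "width": finger opening in m; "finger_force": force on a finger pad.
Only numpy, scipy, OpenCV 4.12 (cv2) and the standard library are available. Lean on these libraries where they do the work, as an engineer would, in place of code of your own. Each camera call takes 0.05 s, during which the arm holds its last target. There are 200 camera calls.

TASK

Take the long T-key out of its tin, lower it down the lock shaft of the grey strongbox until its socket is fully down over the square stem at the bottom, and turn it clockwise (seen from above) as far as it goes, about a sixth of a turn, to draw the bolt. Let go and leave the key standing in the lock; the short T-key does not reach and stays in its tin.

Things in the scene. Friction and masses are not known exactly. Their poses are not given: they have to be found in the camera images.
- long_key: Steel T-key, 0.4 kg, upright in an open tin (80 mm across, 55 tall). Origin: underside centre of the socket at its foot; z up the shank, x along the T-bar. T-bar 100 mm long, 14 thick (y), 18 tall, centre 170 mm above origin: grip its middle across y, from above. Socket: hole 34 mm square, sides along x and y, 40 deep, open below, outside 56 across. Fully down, its origin is 36 mm below stem_top.
- short_key: Like the long key (same origin, axes, T-bar, socket, sort of tin) but its T-bar centre is only 75 mm above its origin; 0.3 kg. Too short to reach the stem; stays in its tin. Which of the two tins' places is which changes.
- stem_top (a point): Top centre of the brass stem, 44 mm above the table, in the lock shaft; x, y square to its faces (turn with it), z up. Below it an 18 mm pyramid widens from 8 to 28 mm square, then 18 mm straight, then a disc the key rests on. Shaft: upright, same axis, 84 mm bore; mouth: rim of a steel collar, 86 mm above this point, on a fixed grey box 220 x 260 x 80 mm (sides parallel to stem at joint 0).
- lock_stem (a joint): Turn of the stem, rad: grows clockwise seen from above, from 0 (locked; starts at 0 to 0.15) to a hard stop at 1.1 (bolt drawn). Friction about 0.1 N m; stays where it is left. The key's socket has 3 mm play each way on the stem and about 14 degrees (0.25 rad) of free turn each way before it drives it.

How it is judged:
By the outcome, as a careful person would: the job done as asked, in the order asked, and still so for the second after the job is handed in, with the robot touching nothing.
It also fails if it takes over 51 s, if anything falls off the work surface, if the arm or the gripper's body presses on something with over 40 N, if the wrist force passes 120 N, or if a joint passes its speed limit or range.

## Working session

There is one attempt and no reset: what is moved stays moved. The work goes in short steps, Python scripts to look and compute and a shell command to move; the robot and the scene stay as the last step left them, time stands still between calls to the robot, and variables do not carry over. Pictures are saved under pics/ and viewed, at most 10 in all, crops included, and the job is handed in when it is done.

```bash
ls; mkdir -p pics
python3 - <<'E'
from bench import robot
import cv2,pickle
for n in("scene","top"):
    s=robot.snapshot(n);cv2.imwrite(f"pics/{n}0.png",s["color"]);pickle.dump(s,open(f"{n}0.pkl","wb"))
    print(n,s["fx"],s["fy"],s["cx"],s["cy"],s["k1"],s["extrinsics"])
o=robot.get_obs();print(o["time"],o["tool_pos"],o["ee_rot"],o["width"])
E
```

```text
bench.py
nudge.py
pics
scene 503.92451188070913 503.92451188070913 315.75511136707985 232.95324139458634 -0.06435920192919654 [[-3.23166150e-01  9.46342089e-01 -5.39334428e-04  1.12084694e-01]
 [ 5.56038153e-01  1.89420122e-01 -8.09284616e-01 -2.55180689e-01]
 [-7.65757933e-01 -2.61833284e-01 -5.87416478e-01  1.33593702e+00]
 [ 0.00000000e+00  0.00000000e+00  0.00000000e+00  1.00000000e+00]]
top 507.7599976413159 507.7599976413159 316.59744640310186 239.72256066950825 -0.12612493732419675 [[-0.0063243  -0.99964394  0.0259227   0.04671161]
 [-0.99631278  0.00408091 -0.08569828  0.54768534]
 [ 0.08556198 -0.0263691  -0.99598384  0.86795804]
 [ 0.          0.          0.          1.        ]]
0.1 [ 0.24489197 -0.49191567  0.20442286] [-3.13960082e+00 -2.32780501e-04  4.61806580e-01] 0.09380879464039028
```

View pics/top0.png

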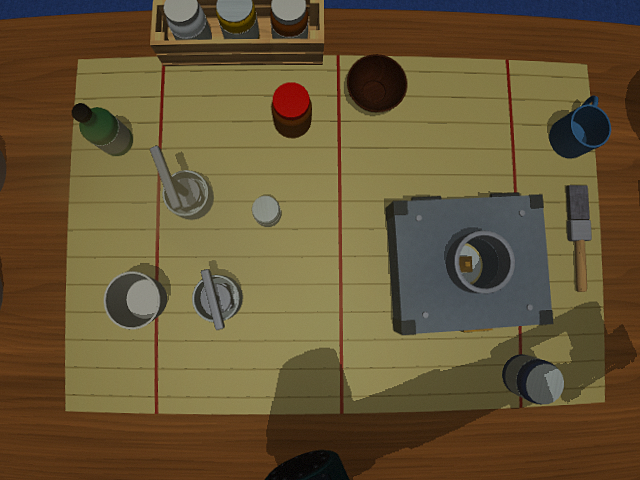

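View pics/scene0.png

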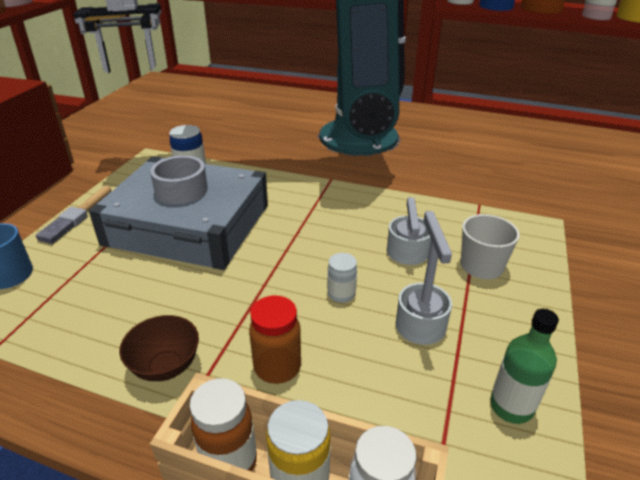

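Top view: the long key's bar runs from about (155,148) to (178,208) in the tin at (187,194). The short key is in the tin at (217,298), and the box's collar is at (480,261). Next I'll mask these regions and cast rays.

```bash
cat > h.py <<'E'
import numpy as np,cv2,pickle
def load(f): return pickle.load(open(f,"rb"))
def ray(s,uv):
    K=np.array([[s["fx"],0,s["cx"]],[0,s["fy"],s["cy"]],[0,0,1]])
    p=cv2.undistortPoints(np.array([[uv]],float),K,np.array([s["k1"],0,0,0,0.]))[0,0]
    E=s["extrinsics"];R=E[:3,:3]
    return -R.T@E[:3,3],R.T@np.array([p[0],p[1],1])
def plane(s,uv,z):
    c,d=ray(s,uv);return c+d*(z-c[2])/d[2]
def two(s1,a,s2,b):
    c1,d1=ray(s1,a);c2,d2=ray(s2,b)
    t=np.linalg.lstsq(np.c_[d1,-d2],c2-c1,rcond=None)[0]
    p,q=c1+t[0]*d1,c2+t[1]*d2
    return (p+q)/2,np.linalg.norm(p-q)
def proj(s,P):
    E=s["extrinsics"];p=E[:3,:3]@P+E[:3,3];x=p[:2]/p[2];x=x*(1+s["k1"]*(x@x));return x*s["fx"]+[s["cx"],s["cy"]]
E
python3 - <<'E'
from h import *
t,s=load("top0.pkl"),load("scene0.pkl")
a=cv2.resize(t["color"][135:225,140:220],None,fx=5,fy=5,interpolation=cv2.INTER_CUBIC)
b=cv2.resize(s["color"][195:350,390:470],None,fx=3.75,fy=3.75,interpolation=cv2.INTER_CUBIC)
im=np.zeros((582,720,3),np.uint8);im[:450,:400]=a;im[:581,410:710]=b[:581]
cv2.imwrite("pics/c1.png",im)
c=t["color"][180:345,380:560];c=cv2.resize(c,None,fx=3.6,fy=3.6,interpolation=cv2.INTER_CUBIC);cv2.imwrite("pics/c2.png",c)
E
```

```text
(no output)
```

View pics/c1.png

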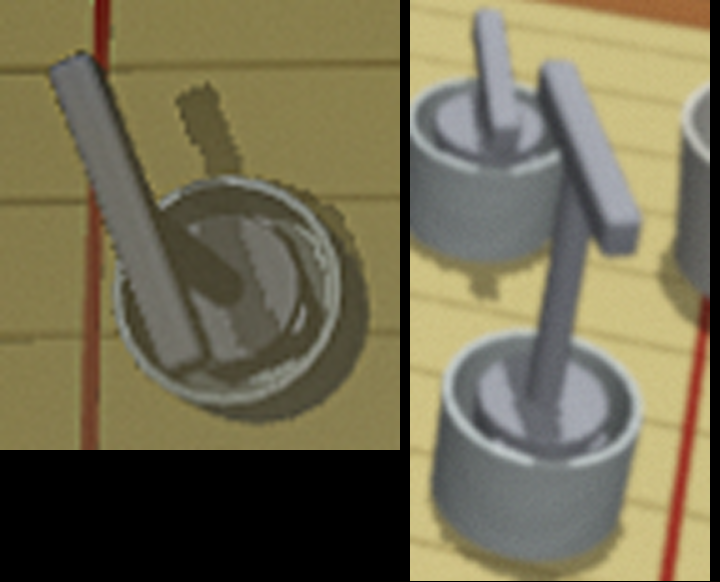

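View pics/c2.png

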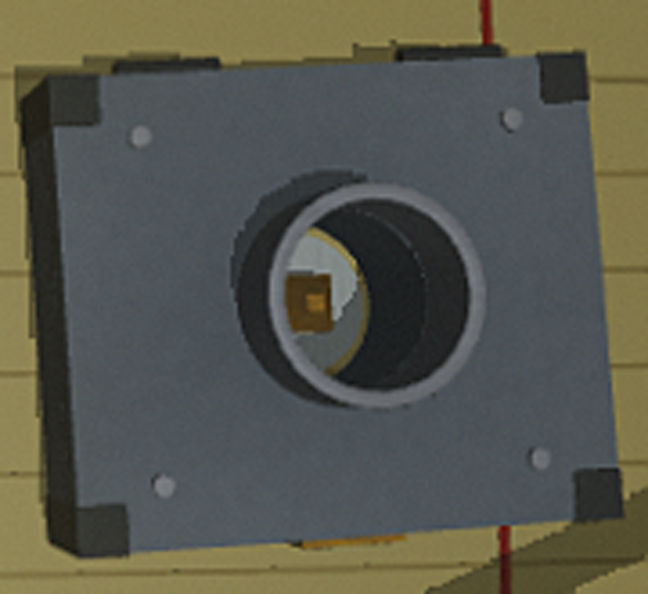

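The crops show the long key's top face with end centres at about (154,147) and (176,207) in the top view, and (429,213) and (446.5,253) in the scene view. The collar rim centre is near (484.7,261.9), the stem top near (467.5,263.6), and there are four screws on the lid.

Run:
```python
from h import *
np.set_printoptions(precision=4,suppress=True)
t,s=load("top0.pkl"),load("scene0.pkl")
A=lambda u,v:((u+.5)/5-.5+140,(v+.5)/5-.5+135)
B=lambda u,v:((u-410+.5)/3.75-.5+390,(v+.5)/3.75-.5+195)
C=lambda u,v:((u+.5)/3.6-.5+380,(v+.5)/3.6-.5+180)
e1,d1=two(t,A(70,62),s,B(622,219));e2,d2=two(t,A(181,362),s,B(557,66))
print("tri",e1,d1,e2,d2,np.linalg.norm(e1-e2))
p1,p2=[plane(t,A(*x),.181) for x in((70,62),(181,362))]
print("plane top",p1,p2,np.linalg.norm(p1-p2),(p1+p2)/2,np.arctan2(*(p1-p2)[[1,0]]))
q1,q2=[plane(s,B(*x),.181) for x in((622,219),(557,66))]
print("plane scene",q1,q2,(q1+q2)/2,np.arctan2(*(q1-q2)[[1,0]]))
# tin rim circle
print("tin rim",plane(t,A(229,291),.055),plane(s,B(541,398),.055))
print("collar",plane(t,C(377,295),.130),"stem",plane(t,C(315,301),.044))
S=[plane(t,C(*x),.08) for x in((140,136),(512,119),(540,458),(164,486))]
print("screws",np.array(S).mean(0))
for i in range(4):
    d=S[(i+1)%4]-S[i];print(np.linalg.norm(d),np.degrees(np.arctan2(d[1],d[0])))
st=[plane(t,C(*x),.026) for x in((286,275),(331,274),(331,332),(288,330))]
print("stem base",[np.linalg.norm(st[i]-st[i-1]) for i in range(4)])
# scene rim ellipse
g=s["color"][150:210,140:220];cv2.imwrite("pics/c3.png",cv2.resize(g,None,fx=6,fy=6,interpolation=cv2.INTER_CUBIC))
```

```text
tri [0.6726 0.2873 0.1826] 0.0010958133649464378 [0.5831 0.252  0.1809] 0.001179018443459715 0.09626334081917061
plane top [0.673  0.2883 0.181 ] [0.583  0.2526 0.181 ] 0.09686073537734845 [0.628  0.2705 0.181 ] 0.3778203086990419
plane scene [0.6708 0.2868 0.181 ] [0.5835 0.2515 0.181 ] [0.6271 0.2691 0.181 ] 0.38395549686857255
tin rim [0.6266 0.2686 0.055 ] [0.6299 0.2688 0.055 ]
collar [ 0.5031 -0.2171  0.13  ] stem [ 0.504  -0.2173  0.044 ]
screws [ 0.5035 -0.2187  0.08  ]
0.1804480215621765 -87.38974928720519
0.15996146013866072 -177.18062136424882
0.18061333905216692 92.98331575426893
0.16113695182072788 2.7604318495164306
stem base [np.float64(0.027095956022508933), np.float64(0.02292014330425181), np.float64(0.028646278921277364), np.float64(0.021844359365424833)]
```

View pics/c3.png

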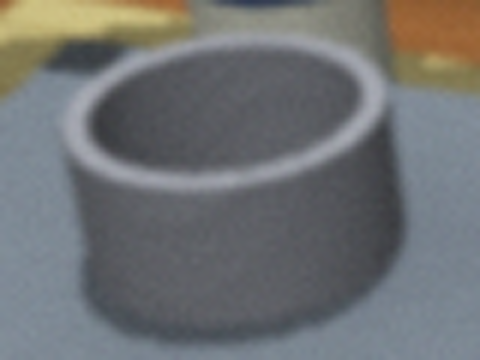

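The two views agree: the bar centre is at (0.6275, 0.270), yaw 0.38, 97 mm long, top at z 0.181. The lock axis is at (0.5035, −0.217) and the box yaw is 0.049. Now moving to the key.

The rows are not in the units I measure in: shifts go in shares of 0.2 m and turns go in shares of pi/2 rad. I convert before sending: 0.031 m / 0.2 = 0.155, -0.0232 m / 0.2 = -0.116.

```bash
echo '[{"jaw":0.094,"dx":0.1,"dy":-0.075,"dz":-0.05},{"jaw":0.094,"dx":0.155,"dy":-0.116,"dz":-0.05},{"jaw":0.094,"dx":0.155,"dy":-0.116,"dz":-0.05},{"jaw":0.094,"dx":0.155,"dy":-0.116},{"jaw":0.094,"dx":0.155,"dy":-0.116},{"jaw":0.094,"dx":0.155,"dy":-0.116},{"jaw":0.094,"dx":0.155,"dy":-0.116},{"jaw":0.094,"dx":0.155,"dy":-0.116},{"jaw":0.094,"dx":0.155,"dy":-0.116},{"jaw":0.094,"dx":0.155,"dy":-0.116},{"jaw":0.094,"dx":0.155,"dy":-0.116},{"jaw":0.094,"dx":0.155,"dy":-0.116},{"jaw":0.094,"dx":0.155,"dy":-0.116},{"jaw":0.094,"dx":0.155,"dy":-0.116},{"jaw":0.094,"dx":0.155,"dy":-0.116},{"jaw":0.094,"dx":0.155,"dy":-0.116},{"jaw":0.094,"dx":0.155,"dy":-0.116},{"jaw":0.094,"dx":0.155,"dy":-0.116},{"jaw":0.094,"dx":0.155,"dy":-0.116},{"jaw":0.094}]' | python3 nudge.py
cat > rel.py <<'E'
import sys,numpy as np
from bench import robot
from scipy.spatial.transform import Rotation as R
o=robot.get_obs();x,y,z,yaw=map(float,sys.argv[1:5])
r=R.from_euler("xyz",o["ee_rot"]).as_matrix()
print("t %.2f tool d"%o["time"],np.round(r.T@(np.array([x,y,z])-o["tool_pos"]),4),"turn %.3f"%(o["ee_rot"][2]-yaw),"q",np.round(o["joint_positions"],2),"F",np.round(o["wrist_force"],1),"T",np.round(o["wrist_torque"],2))
E
python3 rel.py .6275 .270 .23 .38
```

```text
time: 1.77
tool_pos: [0.5708, 0.1582, 0.2327]
ee_rot: [-3.138, 0.002, 0.468]
wrist_force: [0.2, -0.2, 0.3]
width: 0.094
finger_force: 0.0
t 1.77 tool d [ 0.1011 -0.0741  0.0028] turn 0.088 q [0.17 0.18 1.21 0.   1.75 1.28] F [ 0.2 -0.2  0.3] T [-0.01  0.01  0.05]
```

Scaled: 0.03 m / 0.2 = 0.15, 0.025 m / 0.2 = 0.125, 0.085 rad / 1.5708 = 0.0541.

```bash
echo '[{"jaw":0.094,"dx":0.15,"dy":-0.11},{"jaw":0.094,"dx":0.15,"dy":-0.11},{"jaw":0.094,"dx":0.125,"dy":-0.09},{"jaw":0.094,"dx":0.08,"dy":-0.06},{"jaw":0.094,"turn":0.0541},{"jaw":0.094},{"jaw":0.094}]' | python3 nudge.py; python3 rel.py .6275 .270 .1535 .38
```

```text
time: 2.35
tool_pos: [0.627, 0.2631, 0.2347]
ee_rot: [3.141, 0.002, 0.378]
wrist_force: [0.4, -0.7, 0.4]
width: 0.0941
finger_force: 0.0
t 2.35 tool d [ 0.0031 -0.0062  0.0812] turn -0.002 q [ 0.31  0.38  0.95 -0.    1.8   1.51] F [ 0.4 -0.7  0.4] T [-0.    0.02 -0.  ]
```

Scaled: 0.02 m / 0.2 = 0.1, 0.015 m / 0.2 = 0.075.

```bash
echo '[{"jaw":0.094,"dx":0.015,"dy":-0.03},{"jaw":0.094,"dz":0.075},{"jaw":0.094,"dz":0.1},{"jaw":0.094,"dz":0.1},{"jaw":0.094,"dz":0.1},{"jaw":0.094,"dz":0.03},{"jaw":0.094},{"jaw":0.094}]' | python3 nudge.py; python3 rel.py .6275 .270 .1535 .38
python3 - <<'E'
from h import *
from bench import robot
a=robot.snapshot("scene")["color"][150:370,350:530];b=robot.snapshot("top")["color"][120:340,130:310]
cv2.imwrite("pics/g1.png",cv2.resize(np.hstack([a,b]),None,fx=2.2,fy=2.2))
E
```

```text
time: 3.02
tool_pos: [0.6279, 0.2701, 0.1552]
ee_rot: [3.142, -0.0, 0.377]
wrist_force: [-0.7, -0.0, -0.4]
width: 0.0938
finger_force: 0.0
t 3.02 tool d [-0.0004 -0.0001  0.0017] turn -0.003 q [ 0.32  0.4   1.09 -0.    1.65  1.52] F [-0.7 -0.  -0.4] T [ 0.01  0.01 -0.01]
```

View pics/g1.png

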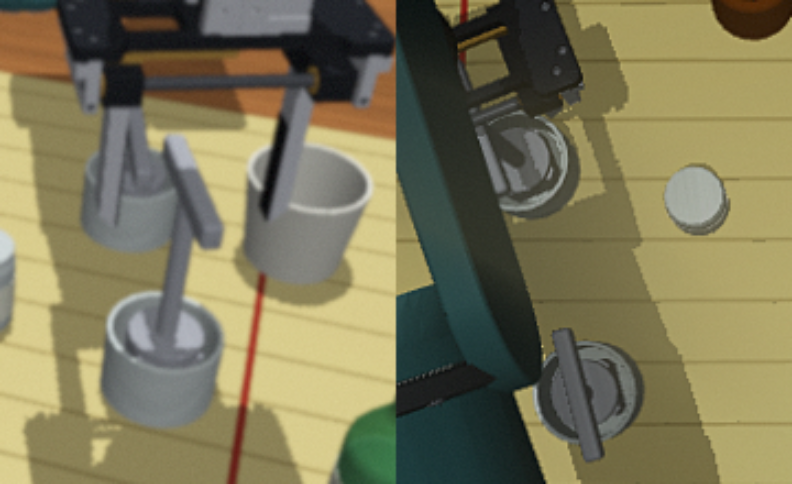

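The fingers straddle the bar, with tips at about (113,215) and (272,205) in the crop and the bar middle at (193,190). Closing and lifting slightly.

Scaled: 0.001 m / 0.2 = 0.005.

```bash
echo '[{"jaw":0,"dz":0.005},{"jaw":0},{"jaw":0},{"jaw":0},{"jaw":0},{"jaw":0},{"jaw":0},{"jaw":0},{"jaw":0},{"jaw":0},{"jaw":0},{"jaw":0}]' | python3 nudge.py; python3 rel.py .6275 .270 .31 .38
```

```text
time: 4.12
tool_pos: [0.6278, 0.2703, 0.1534]
ee_rot: [3.142, 0.0, 0.377]
wrist_force: [0.1, -0.8, 0.2]
width: 0.0173
finger_force: 0.0
t 4.12 tool d [-0.0004  0.0002 -0.1566] turn -0.003 q [ 0.32  0.4   1.09 -0.    1.65  1.52] F [ 0.1 -0.8  0.2] T [ 0.06 -0.    0.03]
```

Scaled: -0.02 m / 0.2 = -0.1, -0.015 m / 0.2 = -0.075.

```bash
echo '[{"jaw":0},{"jaw":0},{"jaw":0},{"jaw":0},{"jaw":0,"dz":-0.025},{"jaw":0,"dz":-0.075},{"jaw":0,"dz":-0.1},{"jaw":0,"dz":-0.1},{"jaw":0,"dz":-0.1},{"jaw":0,"dz":-0.1},{"jaw":0,"dz":-0.1},{"jaw":0,"dz":-0.1},{"jaw":0,"dz":-0.05},{"jaw":0,"dz":-0.05},{"jaw":0},{"jaw":0}]' | python3 nudge.py; python3 rel.py .5035 -.2172 .31 .38;python3 - <<'E'
from h import *
from bench import robot
s=robot.snapshot("scene");cv2.imwrite("pics/g2.png",s["color"][60:360,300:560])
E
```

```text
time: 5.45
tool_pos: [0.6279, 0.2704, 0.3136]
ee_rot: [3.141, -0.001, 0.377]
wrist_force: [-0.3, 0.1, -3.5]
width: 0.014
finger_force: 30.0
t 5.45 tool d [-0.2951  0.4076  0.0035] turn -0.003 q [ 0.32  0.42  0.76 -0.    1.97  1.52] F [-0.3  0.1 -3.5] T [-0.01 -0.04  0.05]
```

View pics/g2.png

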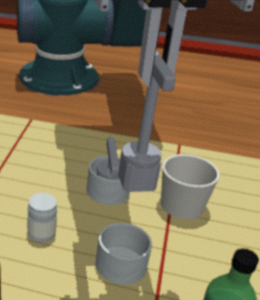

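The key is out of the tin and hanging upright, with socket bottom at about z 0.16. Carrying it to the lock.

Scaled: 0.0235 m / 0.2 = 0.1175, -0.017 m / 0.2 = -0.085.

```bash
echo '[{"jaw":0,"dx":-0.03,"dy":0.0415},{"jaw":0,"dx":-0.06,"dy":0.083},{"jaw":0,"dx":-0.085,"dy":0.1175},{"jaw":0,"dx":-0.085,"dy":0.1175},{"jaw":0,"dx":-0.085,"dy":0.1175},{"jaw":0,"dx":-0.085,"dy":0.1175},{"jaw":0,"dx":-0.085,"dy":0.1175},{"jaw":0,"dx":-0.085,"dy":0.1175},{"jaw":0,"dx":-0.085,"dy":0.1175},{"jaw":0,"dx":-0.085,"dy":0.1175},{"jaw":0,"dx":-0.085,"dy":0.1175},{"jaw":0,"dx":-0.085,"dy":0.1175},{"jaw":0,"dx":-0.085,"dy":0.1175},{"jaw":0,"dx":-0.085,"dy":0.1175},{"jaw":0,"dx":-0.085,"dy":0.1175},{"jaw":0,"dx":-0.085,"dy":0.1175},{"jaw":0,"dx":-0.085,"dy":0.1175},{"jaw":0,"dx":-0.06,"dy":0.083},{"jaw":0,"dx":-0.03,"dy":0.0415},{"jaw":0,"dx":-0.015,"dy":0.02}]' | python3 nudge.py; echo '[{"jaw":0,"turn":-0.0382},{"jaw":0,"turn":-0.0637},{"jaw":0,"turn":-0.0637},{"jaw":0,"turn":-0.0637},{"jaw":0,"turn":-0.0637},{"jaw":0,"turn":-0.0637},{"jaw":0,"turn":-0.0637},{"jaw":0,"turn":-0.0637},{"jaw":0,"turn":-0.0637},{"jaw":0,"turn":-0.0637},{"jaw":0,"turn":-0.0637},{"jaw":0,"turn":-0.0637},{"jaw":0},{"jaw":0},{"jaw":0}]' | python3 nudge.py;  python3 rel.py .5035 -.2172 .31 1.545
```

```text
time: 7.17
tool_pos: [0.5027, -0.217, 0.3124]
ee_rot: [-3.14, 0.001, 0.374]
wrist_force: [0.2, 0.2, -4.4]
width: 0.0144
finger_force: 30.0
time: 8.42
tool_pos: [0.504, -0.215, 0.3133]
ee_rot: [-3.141, -0.0, 1.536]
wrist_force: [-0.7, 0.0, -2.7]
width: 0.0136
finger_force: 30.0
t 8.42 tool d [-0.0022 -0.0004  0.0033] turn -0.009 q [-0.51  0.09  1.16  0.    1.9  -0.47] F [-0.7  0.  -2.7] T [-0.01 -0.05 -0.04]
```

Scaled: -0.002 m / 0.2 = -0.01.

```bash
echo '[{"jaw":0,"dx":-0.01},{"jaw":0}]' | python3 nudge.py;python3 - <<'E'
from h import *
from bench import robot
a=robot.snapshot("scene")["color"][0:240,60:260];b=robot.snapshot("top")["color"][150:390,380:580]
cv2.imwrite("pics/l1.png",cv2.resize(np.hstack([a,b]),None,fx=2,fy=2,interpolation=cv2.INTER_CUBIC))
E
```

```text
time: 8.58
tool_pos: [0.5038, -0.2178, 0.3134]
ee_rot: [-3.141, 0.0, 1.536]
wrist_force: [-0.3, -0.9, -2.8]
width: 0.0135
finger_force: 30.0
```

View pics/l1.png

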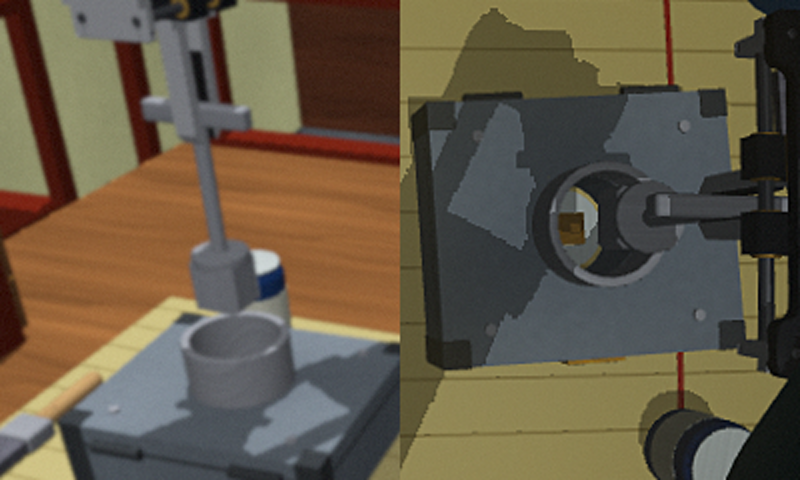

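Run:
```python
from h import *
s=load("scene0.pkl");t=load("top0.pkl")
for z in(.323,.332,.29,.25,.22,.21,.2,.1624):
    P=np.array([.5038,-.2178,z]);print(z,(proj(s,P)-[60,0])*2,(proj(t,P)-[380,150])*2+[400,0])
```

```text
0.323 [198.99898123 128.23838246] [721.3312807  207.98931642]
0.332 [197.14380794 117.33156914] [728.18661638 207.10047791]
0.29 [205.6619593 167.1978215] [697.72993198 211.03919351]
0.25 [213.44950747 212.32619829] [672.00515682 214.34596343]
0.22 [219.08751575 244.73652783] [654.51109444 216.58460645]
0.21 [220.92908412 255.27673981] [648.98754591 217.28976649]
0.2 [222.75204519 265.68848799] [643.60816512 217.97576204]
0.1624 [229.44283434 303.71884283] [624.58172673 220.39613166]
```

The shank matches the vertical axis projection, and in the top view the socket top at about (650,217) sits over the axis. Lowering it.

Scaled: 0.018 m / 0.2 = 0.09, 0.008 m / 0.2 = 0.04.

```bash
echo '[{"jaw":0,"dz":0.05},{"jaw":0,"dz":0.09},{"jaw":0,"dz":0.09},{"jaw":0,"dz":0.09},{"jaw":0,"dz":0.09},{"jaw":0,"dz":0.05},{"jaw":0,"dz":0.04},{"jaw":0,"dz":0.04},{"jaw":0},{"jaw":0}]' | python3 nudge.py; python3 rel.py .5035 -.2172 .159 1.545
```

```text
time: 9.52
tool_pos: [0.5039, -0.2177, 0.2057]
ee_rot: [3.141, 0.0, 1.537]
wrist_force: [0.2, -0.2, -2.9]
width: 0.0137
finger_force: 30.0
t 9.52 tool d [ 0.0005 -0.0004  0.0467] turn -0.008 q [-0.51  0.08  1.37 -0.    1.68 -0.48] F [ 0.2 -0.2 -2.9] T [-0.04 -0.06  0.04]
```

Scaled: 0.006 m / 0.2 = 0.03, 0.005 m / 0.2 = 0.025.

```bash
echo '[{"jaw":0,"dz":0.03},{"jaw":0,"dz":0.03},{"jaw":0,"dz":0.025},{"jaw":0,"dz":0.025},{"jaw":0}]' | python3 nudge.py; echo '[{"jaw":0,"dz":0.025},{"jaw":0,"dz":0.025},{"jaw":0,"dz":0.025},{"jaw":0,"dz":0.02},{"jaw":0},{"jaw":0}]' | python3 nudge.py; python3 rel.py .5035 -.2172 .159 1.545
```

```text
time: 9.93
tool_pos: [0.5032, -0.2173, 0.1818]
ee_rot: [-3.139, -0.001, 1.537]
wrist_force: [-0.9, 0.8, -3.6]
width: 0.0133
finger_force: 30.0
time: 10.43
tool_pos: [0.5036, -0.2175, 0.164]
ee_rot: [-3.141, -0.0, 1.537]
wrist_force: [-0.8, 0.5, -3.1]
width: 0.0135
finger_force: 30.0
t 10.43 tool d [ 0.0003 -0.0001  0.005 ] turn -0.008 q [-0.51  0.1   1.44 -0.    1.6  -0.48] F [-0.8  0.5 -3.1] T [ 0.05 -0.03  0.07]
```

No contact so far. Seating it in small steps.

Scaled: 0.002 m / 0.2 = 0.01.

```bash
echo '[{"jaw":0,"dz":0.01},{"jaw":0,"dz":0.01},{"jaw":0},{"jaw":0}]' | python3 nudge.py; echo '[{"jaw":0,"dz":0.005},{"jaw":0},{"jaw":0}]' | python3 nudge.py;echo '[{"jaw":0,"dz":0.005},{"jaw":0},{"jaw":0}]' | python3 nudge.py
```

```text
time: 10.77
tool_pos: [0.5038, -0.2176, 0.1604]
ee_rot: [-3.141, 0.0, 1.537]
wrist_force: [-0.0, -0.5, -3.4]
width: 0.014
finger_force: 30.0
time: 11.02
tool_pos: [0.5039, -0.2176, 0.1595]
ee_rot: [3.142, 0.0, 1.537]
wrist_force: [-0.4, -0.1, -1.8]
width: 0.014
finger_force: 30.0
time: 11.27
tool_pos: [0.5038, -0.2176, 0.1584]
ee_rot: [-3.141, 0.0, 1.537]
wrist_force: [0.1, 0.1, -3.3]
width: 0.0137
finger_force: 30.0
```

Scaled: 0.001 m / 0.2 = 0.005.

```bash
echo '[{"jaw":0,"dz":0.005},{"jaw":0},{"jaw":0}]' | python3 nudge.py; echo '[{"jaw":0,"dz":0.005},{"jaw":0},{"jaw":0}]' | python3 nudge.py
```

```text
time: 11.52
tool_pos: [0.5038, -0.2176, 0.1574]
ee_rot: [-3.141, -0.0, 1.537]
wrist_force: [0.0, -0.7, -2.1]
width: 0.0139
finger_force: 30.0
time: 11.77
tool_pos: [0.5038, -0.2176, 0.1564]
ee_rot: [-3.142, 0.0, 1.537]
wrist_force: [0.6, -1.0, -3.6]
width: 0.0133
finger_force: 30.0
```

Scaled: 0.001 m / 0.2 = 0.005.

```bash
echo '[{"jaw":0,"dz":0.005},{"jaw":0},{"jaw":0}]' | python3 nudge.py; echo '[{"jaw":0,"dz":0.005},{"jaw":0},{"jaw":0}]' | python3 nudge.py; python3 rel.py .5035 -.2172 .159 1.545
```

```text
time: 12.02
tool_pos: [0.5041, -0.2177, 0.1563]
ee_rot: [3.141, 0.001, 1.537]
wrist_force: [0.4, 0.5, 1.6]
width: 0.0139
finger_force: 30.0
time: 12.27
tool_pos: [0.5043, -0.2178, 0.1563]
ee_rot: [3.14, 0.001, 1.537]
wrist_force: [-0.9, 1.9, 5.1]
width: 0.0137
finger_force: 30.0
t 12.27 tool d [ 0.0005 -0.0008 -0.0027] turn -0.008 q [-0.51  0.1   1.46  0.    1.58 -0.48] F [-0.9  1.9  5.1] T [0.21 0.41 0.01]
```

Seated: the vertical load rose at TCP z 0.1563, which fits a 5 mm tin floor. Easing off the load, then turning clockwise.

Scaled: -0.001 m / 0.2 = -0.005, 0.08 rad / 1.5708 = 0.0509.

```bash
echo '[{"jaw":0,"dz":-0.005},{"jaw":0,"turn":0.0318},{"jaw":0,"turn":0.0509},{"jaw":0,"turn":0.0509},{"jaw":0,"turn":0.0509},{"jaw":0,"turn":0.0509},{"jaw":0,"turn":0.0509},{"jaw":0}]' | python3 nudge.py; python3 rel.py .5035 -.2172 .1563 .27; echo '[{"jaw":0,"turn":0.0509},{"jaw":0,"turn":0.0509},{"jaw":0,"turn":0.0509},{"jaw":0,"turn":0.0509},{"jaw":0,"turn":0.0509},{"jaw":0,"turn":0.0509},{"jaw":0}]' | python3 nudge.py; python3 rel.py .5035 -.2172 .1563 .27
```

```text
time: 12.93
tool_pos: [0.5037, -0.2181, 0.1563]
ee_rot: [3.141, 0.001, 1.085]
wrist_force: [-1.1, 0.5, 4.0]
width: 0.0137
finger_force: 30.0
t 12.93 tool d [ 0.0007 -0.0007 -0.    ] turn 0.815 q [-0.51  0.1   1.46 -0.    1.59 -0.03] F [-1.1  0.5  4. ] T [-0.03  0.47 -0.05]
time: 13.52
tool_pos: [0.504, -0.2182, 0.1563]
ee_rot: [3.14, 0.0, 0.607]
wrist_force: [-2.0, -0.1, 5.9]
width: 0.0139
finger_force: 30.0
t 13.52 tool d [ 0.0002 -0.0011  0.    ] turn 0.337 q [-0.51  0.1   1.46 -0.    1.59  0.45] F [-2.  -0.1  5.9] T [-0.07  0.45 -0.04]
```

Scaled: 0.05 rad / 1.5708 = 0.0318.

```bash
echo '[{"jaw":0,"turn":0.0509},{"jaw":0,"turn":0.0509},{"jaw":0,"turn":0.0318},{"jaw":0}]' | python3 nudge.py; python3 rel.py .5035 -.2172 .1563 .27; echo '[{"jaw":0,"turn":0.0255},{"jaw":0,"turn":0.0255},{"jaw":0}]' | python3 nudge.py; python3 rel.py .5035 -.2172 .1563 .27;echo '[{"jaw":0,"turn":0.0255},{"jaw":0,"turn":0.0255},{"jaw":0}]' | python3 nudge.py; python3 rel.py .5035 -.2172 .1563 .27
```

```text
time: 13.85
tool_pos: [0.5041, -0.2182, 0.1563]
ee_rot: [3.14, -0.0, 0.399]
wrist_force: [-1.5, -0.8, 5.7]
width: 0.0141
finger_force: 30.0
t 13.85 tool d [-0.0002 -0.0011 -0.    ] turn 0.129 q [-0.51  0.1   1.46 -0.    1.59  0.66] F [-1.5 -0.8  5.7] T [-0.11  0.47 -0.04]
time: 14.1
tool_pos: [0.5041, -0.2182, 0.1563]
ee_rot: [3.14, -0.001, 0.319]
wrist_force: [-1.8, -1.2, 4.2]
width: 0.0138
finger_force: 30.0
t 14.10 tool d [-0.0003 -0.0011 -0.    ] turn 0.049 q [-0.51  0.1   1.46 -0.    1.59  0.74] F [-1.8 -1.2  4.2] T [-0.14  0.44 -0.02]
time: 14.35
tool_pos: [0.5043, -0.2182, 0.1563]
ee_rot: [3.14, -0.001, 0.24]
wrist_force: [-1.1, 0.1, 6.1]
width: 0.0141
finger_force: 30.0
t 14.35 tool d [-0.0005 -0.0011 -0.    ] turn -0.030 q [-0.51  0.1   1.46 -0.    1.59  0.82] F [-1.1  0.1  6.1] T [-0.19  0.4   0.21]
```

Scaled: 0.03 rad / 1.5708 = 0.0191.

```bash
for i in 1; do :; done; echo '[{"jaw":0,"turn":0.0191},{"jaw":0,"turn":0.0191},{"jaw":0}]' | python3 nudge.py; python3 rel.py .5035 -.2172 .1563 .27; echo '[{"jaw":0,"turn":0.0191},{"jaw":0,"turn":0.0191},{"jaw":0}]' | python3 nudge.py; python3 rel.py .5035 -.2172 .1563 .27
```

```text
time: 14.6
tool_pos: [0.5045, -0.2182, 0.1563]
ee_rot: [3.14, -0.002, 0.182]
wrist_force: [-1.1, -2.1, 5.0]
width: 0.0141
finger_force: 31.0
t 14.60 tool d [-0.0008 -0.0011 -0.    ] turn -0.088 q [-0.51  0.1   1.46 -0.    1.58  0.88] F [-1.1 -2.1  5. ] T [-0.18  0.25  0.67]
time: 14.85
tool_pos: [0.5046, -0.2181, 0.1563]
ee_rot: [3.14, -0.002, 0.122]
wrist_force: [-0.6, -0.8, 4.4]
width: 0.0143
finger_force: 32.7
t 14.85 tool d [-0.001 -0.001  0.   ] turn -0.148 q [-0.51  0.1   1.46 -0.    1.58  0.94] F [-0.6 -0.8  4.4] T [-0.16  0.16  0.73]
```

Torque jumped to about 0.7 N m near the expected yaw, so it's against the hard stop. I'll ease the twist within the free play, release, and raise.

Scaled: -0.001 m / 0.2 = -0.005, -0.04 rad / 1.5708 = -0.0255.

```bash
echo '[{"jaw":0,"turn":-0.0255},{"jaw":0,"dz":-0.005,"turn":-0.0191},{"jaw":0},{"jaw":0}]' | python3 nudge.py; python3 rel.py .5035 -.2172 .1563 .27; echo '[{"jaw":0.05},{"jaw":0.05},{"jaw":0.05},{"jaw":0.05},{"jaw":0.05},{"jaw":0.05},{"jaw":0.05},{"jaw":0.05},{"jaw":0.05,"dz":-0.05},{"jaw":0.05,"dz":-0.1},{"jaw":0.05,"dz":-0.1},{"jaw":0.05,"dz":-0.15},{"jaw":0.05,"dz":-0.15},{"jaw":0.05,"dz":-0.15},{"jaw":0.05}]' | python3 nudge.py
```

```text
time: 15.18
tool_pos: [0.5042, -0.2179, 0.1564]
ee_rot: [3.141, -0.001, 0.189]
wrist_force: [0.7, -2.0, 2.3]
width: 0.0138
finger_force: 30.1
t 15.18 tool d [-0.0005 -0.0008  0.0001] turn -0.081 q [-0.51  0.1   1.45 -0.    1.59  0.87] F [ 0.7 -2.   2.3] T [-0.3  -0.02  0.33]
time: 16.43
tool_pos: [0.5058, -0.2187, 0.3053]
ee_rot: [3.132, -0.011, 0.187]
wrist_force: [-0.8, 0.3, 1.0]
width: 0.0496
finger_force: 0.0
```

Scaled: -0.03 m / 0.2 = -0.15, -0.02 m / 0.2 = -0.1.

```bash
echo '[{"jaw":0.05,"dx":-0.1,"dz":-0.1},{"jaw":0.05,"dx":-0.15},{"jaw":0.05,"dx":-0.15},{"jaw":0.05,"dx":-0.15},{"jaw":0.05,"dx":-0.15},{"jaw":0.05,"dx":-0.15},{"jaw":0.05},{"jaw":0.05}]' | python3 nudge.py
python3 - <<'E'
from h import *
from bench import robot
s=robot.snapshot("scene");t=robot.snapshot("top")
import pickle;pickle.dump(s,open("scene1.pkl","wb"));pickle.dump(t,open("top1.pkl","wb"))
a=s["color"][60:300,60:260];b=t["color"][150:390,380:580]
cv2.imwrite("pics/l2.png",cv2.resize(np.hstack([a,b]),None,fx=2,fy=2,interpolation=cv2.INTER_CUBIC))
for y in(.27,.25,.2,.15):
    u=np.array([np.cos(y),np.sin(y),0])*.05
    P=np.array([.504,-.2175,.187]);print(y,[(proj(s,P+k*u)-[60,60])*2 for k in(-1,1)],[(proj(t,P+k*u)-[380,150])*2+[400,0] for k in(-1,1)])
E
```

```text
time: 17.1
tool_pos: [0.3361, -0.2494, 0.3173]
ee_rot: [3.14, -0.002, 0.184]
wrist_force: [-0.2, 0.2, -0.1]
width: 0.0502
finger_force: 0.0
0.27 [array([240.75548187, 135.94118806]), array([208.34145853, 184.61427314])] [array([655.80535341, 284.31175235]), array([616.68836668, 153.11902921])]
0.25 [array([241.79356682, 135.96351889]), array([207.21066297, 184.58542147])] [array([654.55502127, 284.68722226]), array([617.93976337, 152.76957765])]
0.2 [array([244.36140843, 136.05833238]), array([204.41924444, 184.46692118])] [array([651.39606416, 285.51007938]), array([621.09703767, 152.01151477])]
0.15 [array([246.88563734, 136.20869849]), array([201.68492963, 184.28252249])] [array([648.19611754, 286.16568921]), array([624.2891163 , 151.41982229])]
```

View pics/l2.png

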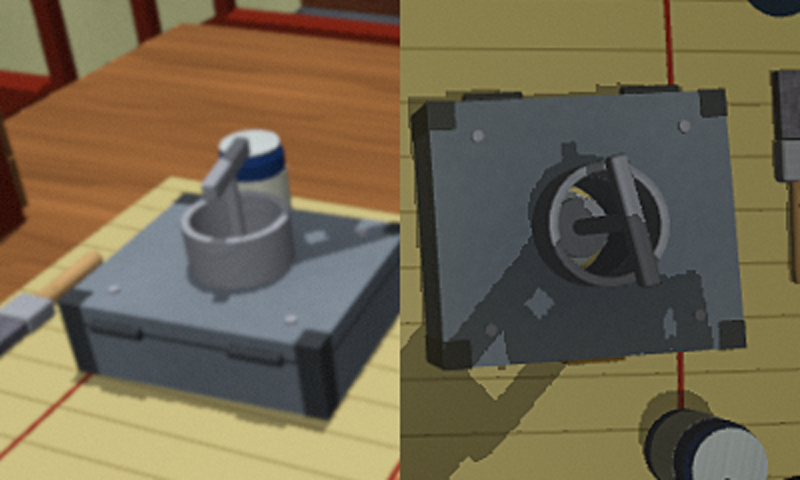

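The picture shows the key standing in the lock. Its bar ends at about (617,157) and (650,283) in the right half give yaw ≈ 0.24, which matches the stem at its 1.1 rad stop, and the bar height matches a fully seated key. The robot is clear.

```bash
python3 -c "
from bench import robot
print(robot.close_job())"
```

```text
the job is handed in; nothing more can be done
None
```

The long key stands fully seated in the lock, turned clockwise to its hard stop and released. The short key was left in its tin, and the job was handed in at about 17 s of the 51 s allowed.

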